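Close and seal the adjustment port of a checked shop scale

TASK

The scale has passed its check: push the loose black cover square and flush into the corner of the two ribs on the scale's deck, so that it closes the adjustment port and its slot takes in the stud. Then press the red seal cap upright onto the stud until it clicks, and keep pressing past the click until its flange is fully down on the cover. Finish while still holding it pressed firmly down there (about 10 N), and leave the weight, the tin and the carton where they are.

Things in the scene. Friction and masses are not known exactly. Their poses are not given: they have to be found in the camera images.
- scale: Low white bench scale, fixed: housing 250 (x) by 395 (y) by 50 mm high, its flat deck 50 mm above the table. Origin on the table straight under the sealing stud; x away from the robot at yaw 0, y left, z up. It reaches 115 mm to +x, 135 to -x, 38 to -y and 357 to +y. Steel pan (top 82 mm above the table) and console (70 mm) begin 147 mm to +y of the stud.
- stud (a point): Point on the axis of the scale's upright steel stud, 60 mm above the table, 10 above the deck: the seated cap's underside ends here. Scale's axes. Stud 12 mm across, round nose 20 mm above this point. Four white sprung barbs round it slant out downwards: 13 mm across at their tops (16 mm above this point), 22 mm across at 6.5 mm above it.
- corner (a point): Inner corner of the two ribs, at deck level, at x +30, y -26 mm from the stud in the scale's axes. One rib runs from here 147 mm to +y and stops the cover towards +x; the other runs 84 mm to -x and stops it towards -y. The ribs are 8 mm thick, 9 mm high, and lie outside the corner. Scale's axes.
- cover_mid (a point): Centre, half-way up, of the loose black cover on the deck: 60 (x) by 70 (y) by 10 mm, 0.11 kg, sliding at about 1 N. A slot 18 mm wide runs from the middle of its -y edge 35 mm in. Starts 20-40 mm short of the far rib, 44-60 mm to +y of its seat, turned up to 0.15 rad. Flush in the corner: axes parallel to the scale's, this point x 0, y +9, z -5 mm from stud; only the ribs stop it.
- cap_mid (a point): Centre, half-way up, of the red seal cap standing upright on the table: 26 mm high, 25 g, round about z; flange at the bottom 42 mm across, 3 mm thick; ribbed barrel above it 32 mm across, top closed. Its underside has an 18 mm bore. Home: this point 13 mm above stud. Barbs resist from 10 mm above home, most (7-10 N) at 6-7 mm; then the force drops, and it snaps in below 4 mm.
- weight: Steel test weight with a knob, 38 mm across and 62 mm high, standing on the scale's pan; origin at the centre of its underside. To be left alone.
- tin: Green food tin, 66 mm across and 60 mm high, standing on the table; origin at the centre of its underside. To be left alone.
- carton: Yellow and blue grocery carton 50 by 75 by 65 mm high, standing on the table; origin at the centre of its underside. To be left alone.
Mind the look-alikes: they are no part of the job. Of the things that look like the part that bears cover_mid, the middle-sized one is meant.

How it is judged:
On the way, in this order (a step that is already met when the one before it is completed fails the run):
1. the cover is square and flush in the corner of the ribs, the cap not yet on the stud (x of cover_mid in the frame of stud between -0.003 and 0.003 m and y of cover_mid in the frame of stud between 0.006 and 0.012 m and angle between the x axis of cover_mid and the x axis of stud, either way round below 0.035 rad and horizontal distance between cap_mid and stud above 0.05 m), for 0.2 s.
2. the cap is past the click and down on the cover (horizontal distance between cap_mid and stud below 0.003 m and z of cap_mid in the frame of stud below 0.0145 m and angle between cap_mid's own z axis and vertical below 0.06 rad), for 0.2 s.
At the end, for the whole second after the job is handed in: The cover lies flat and flush in the corner (within 3 mm of both ribs, square within 2 degrees); the cap is upright on the stud past the click, its flange within 1.5 mm of the cover; and the gripper's fingers still press it down, more than 4 N between cap and cover throughout the last second (all of step 2 and x of cover_mid in the frame of stud between -0.003 and 0.003 m and y of cover_mid in the frame of stud between 0.006 and 0.012 m and z of cover_mid in the frame of stud below -0.0035 m and angle between the x axis of cover_mid and the x axis of stud, either way round below 0.035 rad and contact force between cap and cover above 4 N and contact force between the fingers and cap above 4 N); the arm keeps its last pose, push and grip.
It fails at once if the weight, the tin or the carton is shifted by more than 20 mm (distance of any of weight, tin, carton from where it was at the start of the episode above 0.02 m).
It also fails if it takes over 64 s, if anything falls off the work surface, if the arm or the gripper's body presses on something with over 40 N, if the wrist force passes 120 N, or if a joint passes its speed limit or range.

ROBOT

A 6-joint arm with a two-finger parallel gripper is mounted at the origin on the work surface. World frame = base frame: x ahead of the robot, y to its left, z up, the work surface at z = 0. Lengths are in m, angles in rad, forces in N, time in s.
With the tool pointing down it reaches from about 0.35 to 0.925 m from the base axis. Payload 6.4 kg.
Tool frame: the origin (TCP) lies at the very end of the fingers, on their centre line; the grasp point (between the pads) lies env.pinch_z behind it (env.pinch_z is the distance from the TCP to the grasp point, in m); x points along the fingers, y is the direction in which the jaws open and shut, and the axes are right-handed (so a half turn about x gives the same grasp; the last joint's range is limited). The gripper opens to 85 mm and grips with 20 to 120 N. Pads are 22 mm wide; open, the fingers measure 114 mm over their backs; the gripper's body (76 mm by 85 mm) begins 54 mm behind the grasp point. The pads swing forward as they close: fully open they stand 13 mm farther back than shut.
Start: joints at [-1.445, 0.245, 1.558, -0, 1.339, -0.174], TCP at [0.192, -0.621, 0.231] pointing down, gripper open.
Joint ranges: [-3.13, 3.13], [-1.02, 2.26], [0.13, 2.54], [-0.95, 4.09], [0.21, 2.88], [-2.74, 2.74]. Speed limits (rad/s): [2.57, 2.57, 3.14, 3.14, 3.14, 3.14].

INTERFACE

Orientations are given as a unit quaternion [w, x, y, z].
In Python, from plant import env, cams, job_done gives the robot as it stands.
- The arm moves only by the tool jog_arm, never from a script. Its argument "rows" is a list of rows, each a list of 5 numbers: the opening, from -1 (shut) to 1 (fully open), then the shift along the world's x, y, z in cm, then the turn about the world's z in degrees. A call has 1 to 12 rows; each row is the pose to reach, as a shift and turn from the pose measured when the call began; what a row does not reach only later rows make up. A row lasts 1/8 s, in which the tool goes at most 62.5 mm and 10.7 degrees, less where a joint would pass 70% of its speed; a pose out of reach is approached as far as the arm can. A call with a gripper value outside its range is refused whole. The fingers move at their own pace and stop on an object; "squeeze" is the grip in N (left out, the last holds). Time passes only in rows, so rows that repeat a pose let the fingers close. It gives the time, the measured TCP pose, the force and the opening at its end, in the units of the state.
- env.read_state(): the state, without advancing time (a new reading comes with each control period).
- cams.read_camera(name): name is "side" or "top"; returns a dict with "pixels" (420x560x3 uint8, blue, green, red), "K" (3x3 intrinsics, pixels), "dist_coeffs" ([k1, k2, p1, p2, k3] as OpenCV has them; the pictures are not rectified), "pose" (4x4, takes a point from camera to world coordinates). Camera axes: x right, y down, z forward; pixel columns grow to the right and rows downward; lengths in m; the calibration is good to about 2 mm. A picture is of the moment at which its call begins. There is no depth.
- job_done(): hands the job in, once; it reports no verdict.
The state is a dict: "time": time; "joint_positions": joint angles; "joint_vel": joint speeds; "joint_torque": joint torques, N m; "tcp_pos": TCP position; "ee_rot": TCP orientation; "contact_force": force on the tool from outside, world axes, zero at the start; "wrist_torque": the same for the moment, N m; "opening": finger opening in m.
Only numpy, scipy, OpenCV 4.12 (cv2) and the standard library are available. Lean on these libraries where they do the work, as an engineer would, in place of code of your own. Each camera call takes 0.05 s, during which the arm holds its last target.

## Working session

There is one attempt and no reset: what is moved stays moved. The work goes in short steps, Python scripts to look and compute and a tool call to move; the robot and the scene stay as the last step left them, time stands still between calls to the robot, and variables do not carry over. Pictures are saved under pics/ and viewed, and the job is handed in when it is done.

Besides the shell and the picture viewer there is one more tool, called after "Request:" in YAML: its name, and indented under it one key for each argument. jog_arm: Moves the arm, as the interface text tells. Its arguments: {"type":"object","properties":{"rows":{"type":"array","items":{"type":"array","items":{"type":"number"}}},"squeeze":{"type":"number"}},"required":["rows"]}

```bash
mkdir -p pics; ls; python3 - <<'E'
from plant import env,cams
import cv2,numpy as np
s=env.read_state()
for k in s: print(k,np.round(s[k],3))
print(env.pinch_z)
for n in("side","top"):
    c=cams.read_camera(n); cv2.imwrite(f"pics/{n}0.png",c["pixels"]); np.savez(f"{n}0.npz",**c)
    print(n,c["K"],c["dist_coeffs"],c["pose"])
E
```

```text
pics
time 0.0
joint_positions [-1.445  0.246  1.559 -0.     1.339 -0.174]
joint_vel [ 0.001  0.001 -0.001 -0.001 -0.001  0.001]
joint_torque [ 4.0000e-03 -4.2951e+01 -3.2613e+01  0.0000e+00  5.0000e-03 -0.0000e+00]
tcp_pos [ 0.192 -0.62   0.23 ]
ee_rot [ 0.105  0.699  0.106 -0.699]
contact_force [ 0.462  0.476 -0.427]
wrist_torque [-0.042  0.016  0.044]
opening 0.085
0.0187
side [[387.64123061   0.         283.66835846]
 [  0.         387.64123061 213.24043069]
 [  0.           0.           1.        ]] [-0.01219406  0.          0.          0.          0.        ] [[ 0.99279759 -0.06723423  0.09915899  0.50786281]
 [-0.11978447 -0.54221068  0.83166055 -0.73500146]
 [-0.00215099 -0.83754829 -0.54635907  0.52929966]
 [ 0.          0.          0.          1.        ]]
top [[388.38412813   0.         281.5308735 ]
 [  0.         388.38412813 206.73708958]
 [  0.           0.           1.        ]] [-0.03073129  0.          0.          0.          0.        ] [[ 0.00258627 -0.98142567  0.19182533  0.39580268]
 [-0.99910144 -0.01065099 -0.04102281 -0.02131095]
 [ 0.04230397 -0.19154687 -0.98057135  0.97025984]
 [ 0.          0.          0.          1.        ]]
```

View pics/side0.png

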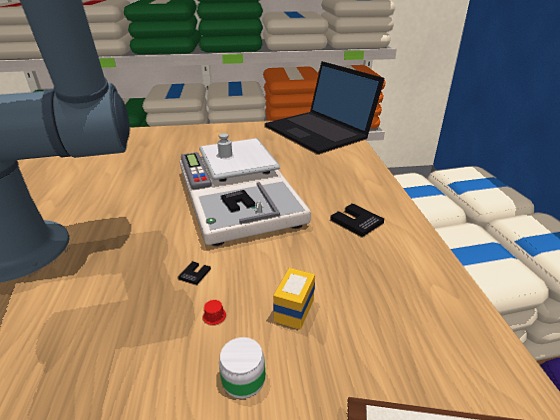

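View pics/top0.png

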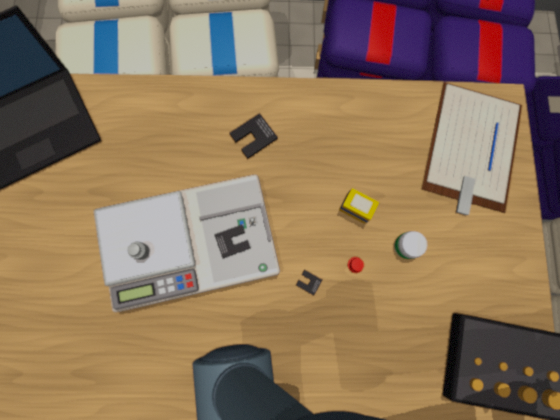

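The side view shows the scale with its pan at the back and its deck in front. In the top view the candidates for the cover are the large black piece on the table at (254,135), the one on the deck at (232,241), and the small one on the table at (309,283). The deck one is middle-sized and matches the description. There is only one red cap, at (357,265). I'll crop in close to confirm.

```bash
python3 - <<'E'
import cv2,numpy as np
t=cv2.imread("pics/top0.png"); s=cv2.imread("pics/side0.png")
a=cv2.resize(t[170:295,185:285],None,fx=4.6,fy=4.6,interpolation=cv2.INTER_CUBIC)
b=cv2.resize(s[175:250,190:315],None,fx=6,fy=6,interpolation=cv2.INTER_CUBIC)
cv2.imwrite("pics/cropt.png",a);cv2.imwrite("pics/crops.png",b)
E
```

```text
(no output)
```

View pics/cropt.png

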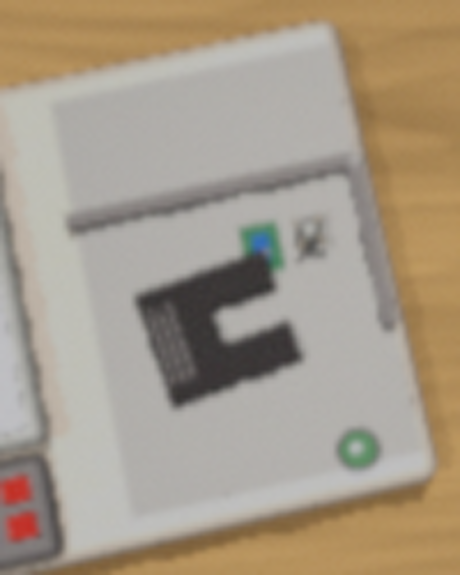

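View pics/crops.png

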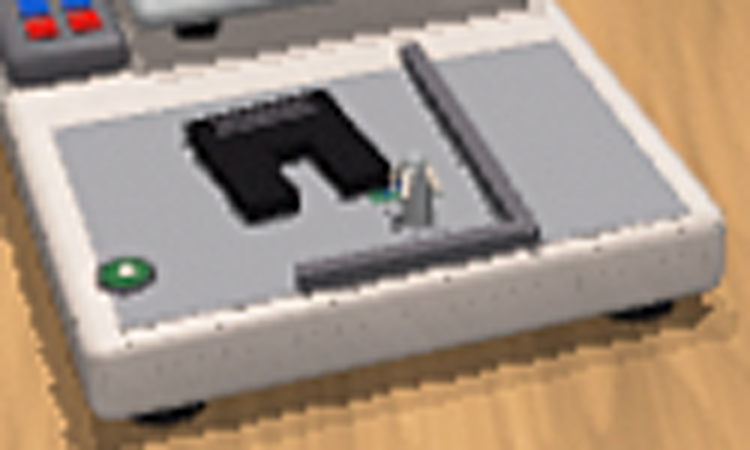

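The crop confirms that the deck piece, with its slot facing -y, is the middle one. The ribs' corner is at top px (262,205) and the stud at about (252,222). Next I'll measure.

```bash
cat > h.py <<'E'
import cv2,numpy as np
def ray(c,uv):
    uv=np.array(uv,float).reshape(-1,1,2)
    n=cv2.undistortPoints(uv,c["K"],c["dist_coeffs"]).reshape(-1,2)
    d=np.c_[n,np.ones(len(n))]@c["pose"][:3,:3].T
    return c["pose"][:3,3],d
def plane(c,uv,z):
    o,d=ray(c,uv); return o+d*((z-o[2])/d[:,2])[:,None]
def tri(c1,p1,c2,p2):
    o1,d1=ray(c1,p1);o2,d2=ray(c2,p2);d1=d1[0]/np.linalg.norm(d1[0]);d2=d2[0]/np.linalg.norm(d2[0])
    A=np.c_[d1,-d2];t=np.linalg.lstsq(A,o2-o1,rcond=None)[0]
    a=o1+d1*t[0];b=o2+d2*t[1];return (a+b)/2,np.linalg.norm(a-b)
def proj(c,P):
    T=np.linalg.inv(c["pose"]);r,_=cv2.Rodrigues(T[:3,:3])
    return cv2.projectPoints(np.array(P,float).reshape(-1,1,3),r,T[:3,3],c["K"],c["dist_coeffs"])[0].reshape(-1,2)
E
python3 - <<'E'
from h import *
from scipy.spatial.transform import Rotation as R
T=dict(np.load("top0.npz"));S=dict(np.load("side0.npz"))
np.set_printoptions(precision=4,suppress=True)
for n,c in(("top",T),("side",S)):
    im=c["pixels"]; hsv=cv2.cvtColor(im,cv2.COLOR_BGR2HSV)
    # red cap
    m=cv2.inRange(im,(0,0,90),(70,70,255))
    k,l,st,ce=cv2.connectedComponentsWithStats(m)
    for i in range(1,k):
        if st[i,4]>25: print(n,"red",st[i],ce[i], plane(c,ce[i],.013))
    m=cv2.inRange(im,(0,0,0),(75,75,75))
    k,l,st,ce=cv2.connectedComponentsWithStats(m)
    for i in range(1,k):
        if 60<st[i,4]<2000:
            cs,_=cv2.findContours((l==i).astype(np.uint8),cv2.RETR_EXTERNAL,cv2.CHAIN_APPROX_NONE)
            r=cv2.minAreaRect(cs[0]); 
            if n=="top":print(n,"blk",st[i],ce[i]);
            if n=="top":
                z=.06 if abs(ce[i][0]-232)<15 and abs(ce[i][1]-241)<15 else .01
                Q=plane(c,cs[0].reshape(-1,2).astype(float),z)[:,:2].astype(np.float32)
                r=cv2.minAreaRect(Q*1000);print(r)
s=__import__("plant").env.read_state()
q=s["ee_rot"];print(R.from_quat([q[1],q[2],q[3],q[0]]).as_matrix())
# housing corners top & side clicks
rc=plane(T,[[262,205]],.059);print("rib corner",rc)
print("stud tri",tri(T,[252,219],S,[259,203]))
E
```

```text
top red [ 366    1   31   64 1416] [381.339  32.774] [[ 1.085  -0.3412  0.013 ]]
top red [479   0  24  12 234] [491.141    4.6667] [[ 1.1935 -0.675   0.013 ]]
top red [ 477   20   26   63 1374] [489.9119  51.6681] [[ 1.0384 -0.6527  0.013 ]]
top red [422 118  16  72 149] [430.3087 151.4966] [[ 0.7362 -0.4548  0.013 ]]
top red [512 129   6  35  38] [514.4474 145.0263] [[ 0.7597 -0.6903  0.013 ]]
top red [503 177   7  28  29] [507.     190.8621] [[ 0.632  -0.6544  0.013 ]]
top red [426 181   8  11  33] [430.6364 186.3636] [[ 0.6411 -0.4485  0.013 ]]
top red [433 185   8   9  26] [437.6923 189.4231] [[ 0.6332 -0.4667  0.013 ]]
top red [348 257  15  16 183] [355.0383 264.6066] [[ 0.4396 -0.2432  0.013 ]]
top blk [534   0  26  39 358] [549.2626   8.4749]
((1166.76025390625, -844.619384765625), (78.42027282714844, 131.62921142578125), 80.70101928710938)
top blk [230 115  47  43 800] [252.7837 136.3625]
((772.2537841796875, 12.879867553710938), (83.63031768798828, 95.8686752319336), 35.961769104003906)
top blk [341 207  26  15  64] [353.4844 214.1875]
((566.4270629882812, -243.8422241210937
[... 555 characters left out ...]
.1667] [[1.2355 1.4828 0.013 ]]
side red [ 263   67   56   54 1590] [286.6969  90.3327] [[0.744  1.1109 0.013 ]]
side red [377  96   6  14  30] [379.2    102.2667] [[1.1198 0.877  0.013 ]]
side red [370 110  11  19  82] [375.4512 119.7073] [[1.0336 0.6652 0.013 ]]
side red [203 300  23  25 443] [213.5959 312.4921] [[ 0.4415 -0.2501  0.013 ]]
side red [352 398 148  22 467] [425.0964 409.1006] [[ 0.7356 -0.4629  0.013 ]]
side red [349 405  17  15 205] [356.5561 412.2098] [[ 0.6408 -0.4554  0.013 ]]
[[-0.0002  0.2954 -0.9554]
 [ 0.0018 -0.9554 -0.2954]
 [-1.     -0.0018 -0.0003]]
rib corner [[ 0.5778 -0.0127  0.059 ]]
stud tri (array([0.5412, 0.0101, 0.0719]), np.float64(0.0007764973434069545))
```

```bash
python3 - <<'E'
from h import *
T=dict(np.load("top0.npz"));S=dict(np.load("side0.npz"))
g=cv2.cvtColor(T["pixels"],cv2.COLOR_BGR2GRAY)
print(g[198:224,205:262:8].T)
print(g[225,255:285],g[235,255:285])
a=cv2.resize(T["pixels"][192:250,195:280],None,fx=9,fy=9,interpolation=cv2.INTER_NEAREST)
cv2.imwrite("pics/cropt2.png",a)
b=cv2.resize(S["pixels"][180:232,235:290],None,fx=11,fy=11,interpolation=cv2.INTER_NEAREST)
cv2.imwrite("pics/crops2.png",b)
E
```

```text
[[172 171 172 172 173 172 172 172 172 171 173 172 172 172 171 172 168 150
  135 125 107 116 154 170 173 173]
 [173 172 173 173 173 173 173 173 173 174 173 174 174 172 171 157 139 130
  115 120 155 170 174 174 175 174]
 [173 172 173 173 175 174 174 174 173 175 174 175 171 160 144 131 123 104
  121 159 172 175 175 175 175 175]
 [174 175 175 174 175 174 176 175 174 176 173 167 147 135 126 110 130 161
  174 175 175 175 177 176 176 175]
 [175 176 176 176 175 176 176 175 175 170 152 137 128 121 152 169 176 177
  176 176 171 152 137 137 145 152]
 [176 176 176 176 176 176 176 173 156 141 131 115 116 152 170 177 176 177
  175 173 166 156 146 141 133 128]
 [176 176 176 178 176 174 163 146 135 124 122 157 173 177 177 177 177 175
  165 152 145 147 137 116  98 104]
 [174 174 173 171 169 161 158 151 137 131 132 136 141 140 144 159 167 169
  171 175 176 177 177 177 177 177]]
[145 169 176 177 177 177 177 178 169 136 132 135 140 142 131 136 139 141
 149 153 153 153 154 153 154 154 153 153 154 153] [178 178 177 177 178 178 178 178 178 178 176 165 143 135 135 133 132 135
 135 133 136 144 147 148 148 147 147 148 148 149]
```

View pics/cropt2.png

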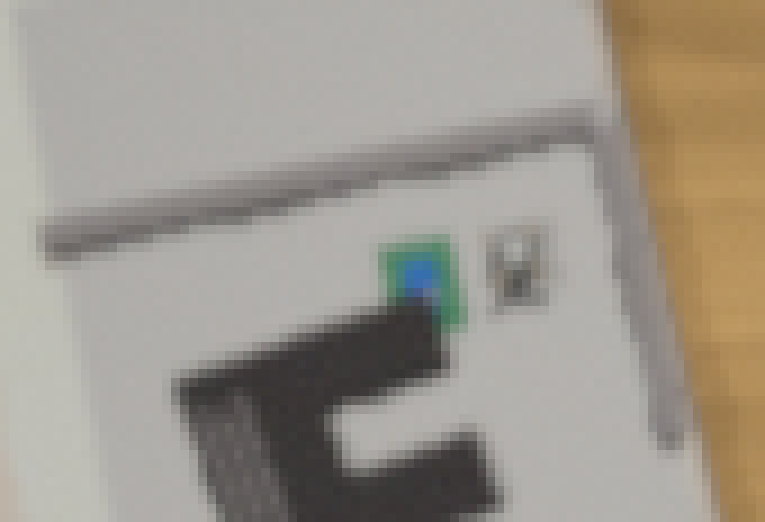

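View pics/crops2.png

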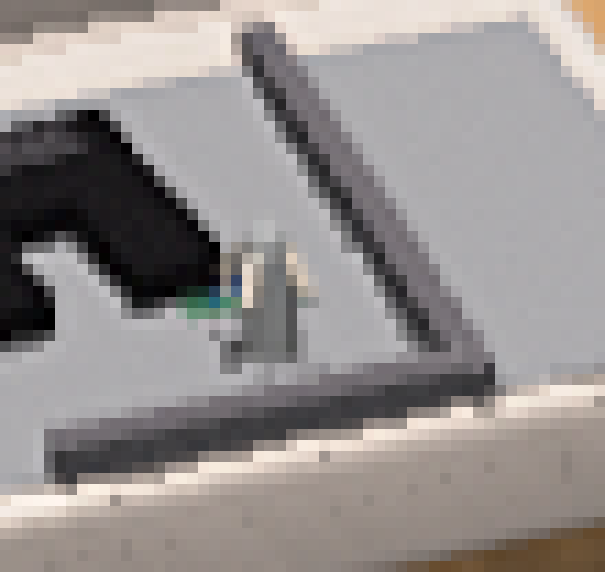

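```bash
python3 - <<'E'
from h import *
np.set_printoptions(precision=4,suppress=True)
T=dict(np.load("top0.npz"));S=dict(np.load("side0.npz"))
g=cv2.cvtColor(T["pixels"],cv2.COLOR_BGR2GRAY).astype(float)
# far rib inner base edge
P=[]
for u in range(204,257,2):
    v0=219.6-(u-205)*0.2317
    seg=[(v,g[v,u]) for v in range(int(v0)-4,int(v0)+6)]
    i=min(range(len(seg)-3),key=lambda k:seg[k][1])
    for k in range(i,len(seg)-1):
        if seg[k][1]<142<=seg[k+1][1]:
            P.append((u,seg[k][0]+(142-seg[k][1])/(seg[k+1][1]-seg[k][1])));break
W=plane(T,P,.05)[:,:2]
l=cv2.fitLine(W.astype(np.float32),cv2.DIST_HUBER,0,1e-5,1e-5).ravel()
d=l[:2]*np.sign(l[1]);print("far rib dir",d,"yaw",np.degrees(np.arctan2(-d[0],d[1])),"pt",l[2:])
res=(W-l[2:])@np.array([-d[1],d[0]]);print("res",res.std(),len(W))
Q=[]
for v in range(210,238):
    r=g[v]
    u0=259.9+(v-212)*0.29
    for u in range(int(u0)-3,int(u0)+5):
        if r[u]>=157>r[u+1]: Q.append((u+(r[u]-157)/(r[u]-r[u+1]),v));break
Q=np.array(Q)
for z in(.059,.05):
    V=plane(T,Q,z)[:,:2]
    m=cv2.fitLine(V.astype(np.float32),cv2.DIST_HUBER,0,1e-5,1e-5).ravel()
    e=m[:2]*np.sign(m[0]);print(z,"side rib yaw",np.degrees(np.arctan2(e[1],e[0])),len(V),((V-m[2:])@np.array([-e[1],e[0]])).std())
    t=np.linalg.solve(np.c_[d,-e],m[2:]-l[2:]);c=l[2:]+d*t[0]
    a=np.arctan2(-d[0],d[1])
    a=np.radians(13) if 0 else a
    Rz=np.array([[np.cos(a),-np.sin(a)],[np.sin(a),np.cos(a)]])
    st=c+Rz@[-.03,.026];print("corner",c,"stud",st)
    for p in([*st,.08],[*st,.05]): print(proj(T,p),proj(S,p))
# housing edges : rough corner pixels
E
```

```text
far rib dir [-0.2343  0.9722] yaw 13.551906 pt [0.5536 0.0769]
res 0.00070529490449007 27
0.059 side rib yaw 14.090707 28 0.0006349938604134515
corner [ 0.5737 -0.0064] stud [0.5384 0.0118]
[[251.1337 219.7859]] [[257.7458 199.5706]]
[[251.5662 221.7758]] [[258.2532 210.8161]]
0.05 side rib yaw 14.090847 28 0.0006412741028237538
corner [ 0.5737 -0.0067] stud [0.5385 0.0115]
[[251.2542 219.7585]] [[257.7835 199.6321]]
[[251.6829 221.7492]] [[258.2903 210.8794]]
```

Measurements so far:
- **Stud:** about (0.540, 0.011).
- **Scale:** yaw about 13.7°.
- **Cover:** centre at scale x' -37, y' +55 mm and about 6° askew, which is within the stated ranges.
- **Cap:** about (0.441, -0.246).

First I'll move above the -x side of the cover, with the gripper shut.

Request:
jog_arm:
  rows:
    - [-1,2,5.5,0,0]
    - [-1,4,11,0,-1]
    - [-1,6,16.5,0,-2]
    - [-1,8.5,22,0,-3.5]
    - [-1,10.5,28,0,-3.5]
    - [-1,12.5,33.5,0,-3.5]
    - [-1,14.5,39,0,-3.5]
    - [-1,16.5,44.5,0,-3.5]
    - [-1,18.5,50,0,-3.5]
    - [-1,20.5,55.5,0,-3.5]
    - [-1,22.5,61,0,-3.5]
    - [-1,24.5,66.3,0,-3.5]

```text
time: 1.6
tcp_pos: [0.437, 0.0446, 0.2302]
ee_rot: [0.084, 0.702, 0.085, -0.702]
contact_force: [0.2, -0.4, 0.6]
opening: -0.0
```

Request:
jog_arm:
  rows:
    - [-1,0,-0.1,-5,0]
    - [-1,0,-0.2,-10,0]
    - [-1,0,-0.2,-14,0]
    - [-1,0,-0.2,-16,0]
    - [-1,0,-0.2,-17.2,0]
    - [-1,0,-0.2,-17.6,0]
    - [-1,0,-0.2,-17.6,0]

```text
time: 2.48
tcp_pos: [0.4375, 0.0425, 0.0547]
ee_rot: [0.084, 0.703, 0.085, -0.702]
contact_force: [-0.3, -0.2, 0.6]
opening: -0.0002
```

```bash
cat > look.py <<'E'
from plant import env,cams
from h import *
import sys
def look(tag,tc=(170,300,185,290),sc=(170,250,190,320)):
    T=cams.read_camera("top");S=cams.read_camera("side")
    a=T["pixels"][tc[0]:tc[1],tc[2]:tc[3]];b=S["pixels"][sc[0]:sc[1],sc[2]:sc[3]]
    h=420
    f=lambda i:cv2.resize(i,(int(i.shape[1]*h/i.shape[0]),h),interpolation=cv2.INTER_CUBIC)
    o=np.hstack([f(a),f(b)])
    if o.shape[1]>800:o=cv2.resize(o,(800,int(o.shape[0]*800/o.shape[1])),interpolation=cv2.INTER_AREA)
    cv2.imwrite(f"pics/{tag}.png",o);np.savez(f"{tag}_t.npz",**T);np.savez(f"{tag}_s.npz",**S)
    return T,S
if __name__=="__main__":
    look(sys.argv[1]); s=env.read_state(); print(s["time"],np.round(s["tcp_pos"],4),np.round(s["contact_force"],2))
E
python3 look.py l1
```

```text
2.575 [0.4378 0.0425 0.0551] [-0.97  0.79 -0.03]
```

View pics/l1.png

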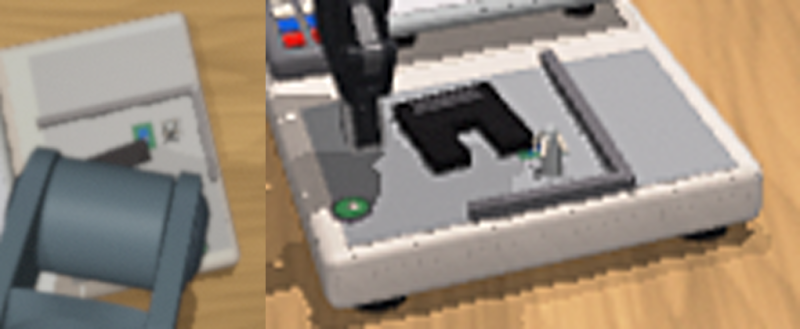

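The side view shows the fingers just beside the cover's -x edge at deck level, free of everything. Next I'll push along the scale's +x.

Request:
jog_arm:
  rows:
    - [-1,0.7,0.17,0,0]
    - [-1,1.36,0.33,0,0]
    - [-1,1.94,0.47,0,0]
    - [-1,2.43,0.59,0,0]
    - [-1,2.92,0.71,0,0]
    - [-1,3.4,0.83,0,0]
    - [-1,3.9,0.95,0,0]
    - [-1,4.3,1.04,0,0]
    - [-1,4.5,1.09,0,0]

```text
time: 3.7
tcp_pos: [0.4831, 0.0534, 0.0551]
ee_rot: [0.084, 0.703, 0.085, -0.701]
contact_force: [-1.4, -0.1, 0.3]
opening: -0.0001
```

```bash
python3 look.py l2
```

```text
3.8 [0.4831 0.0534 0.0551] [ 0.21 -0.42  0.23]
```

View pics/l2.png

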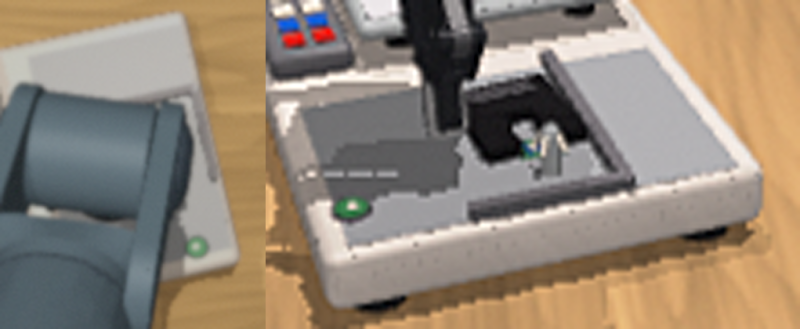

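The cover is now square-looking and a few mm short of the far rib. I'll keep going to contact.

Request:
jog_arm:
  rows:
    - [-1,0.3,0.07,0,0]
    - [-1,0.5,0.12,0,0]
    - [-1,0.6,0.15,0,0]

```text
time: 4.18
tcp_pos: [0.4857, 0.0546, 0.0546]
ee_rot: [-0.085, -0.699, -0.085, 0.705]
contact_force: [-16.1, -4.3, 13.7]
opening: 0.0002
```

Request:
jog_arm:
  rows:
    - [-1,-0.7,-0.17,0,0]
    - [-1,-1.46,-0.35,0,0]
    - [-1,-1.46,-0.35,3,0]
    - [-1,-1.4,1,5,0]
    - [-1,0,4,5,0]
    - [-1,2.7,6.8,5,0]
    - [-1,2.7,6.8,5,0]

```text
time: 5.05
tcp_pos: [0.514, 0.1237, 0.1051]
ee_rot: [-0.085, -0.7, -0.086, 0.704]
contact_force: [0.1, 0.2, -1.0]
opening: -0.0002
```

```bash
python3 look.py l3
```

```text
5.15 [0.5123 0.1225 0.1043] [-0.53 -0.35  0.29]
```

View pics/l3.png

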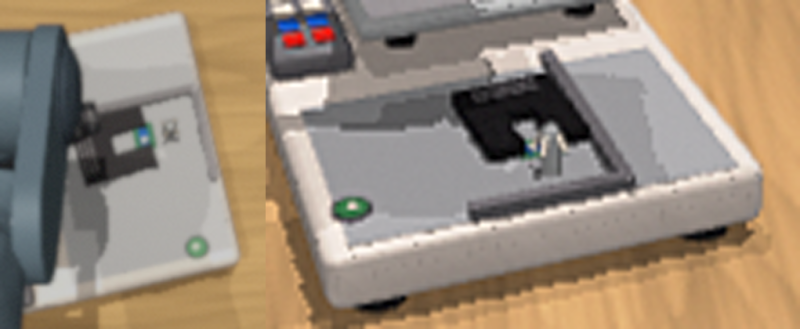

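The cover lies against the far rib, and its slot points at the stud (side crop ~(525,135)). The fingers are above the +y side. Next I'll lower and push -y.

Request:
jog_arm:
  rows:
    - [-1,0,0,-2,0]
    - [-1,0,0,-4,0]
    - [-1,0,0,-5,0]
    - [-1,0,0,-5,0]

```text
time: 5.65
tcp_pos: [0.5114, 0.122, 0.0537]
ee_rot: [-0.084, -0.699, -0.085, 0.705]
contact_force: [-0.4, 0.4, -0.1]
opening: 0.0
```

```bash
python3 look.py l4
```

```text
5.75 [0.5126 0.1222 0.055 ] [-0.46 -0.15  0.04]
```

View pics/l4.png

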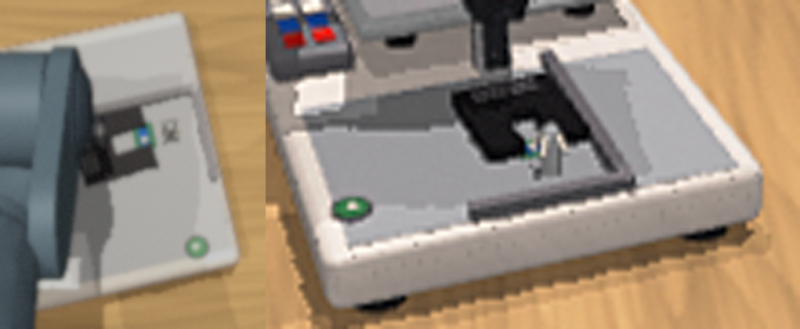

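Request:
jog_arm:
  rows:
    - [-1,0.14,-0.6,0,0]
    - [-1,0.28,-1.15,0,0]
    - [-1,0.42,-1.7,0,0]
    - [-1,0.55,-2.25,0,0]
    - [-1,0.68,-2.8,0,0]
    - [-1,0.81,-3.35,0,0]
    - [-1,0.95,-3.9,0,0]
    - [-1,1.06,-4.35,0,0]
    - [-1,1.15,-4.75,0,0]
    - [-1,1.2,-4.95,0,0]

```text
time: 7.0
tcp_pos: [0.5247, 0.0725, 0.0549]
ee_rot: [-0.085, -0.699, -0.085, 0.705]
contact_force: [0.0, 0.9, 1.7]
opening: 0.0001
```

```bash
python3 look.py l5
```

```text
7.1 [0.5247 0.0724 0.0549] [-0.54  0.69  0.14]
```

View pics/l5.png

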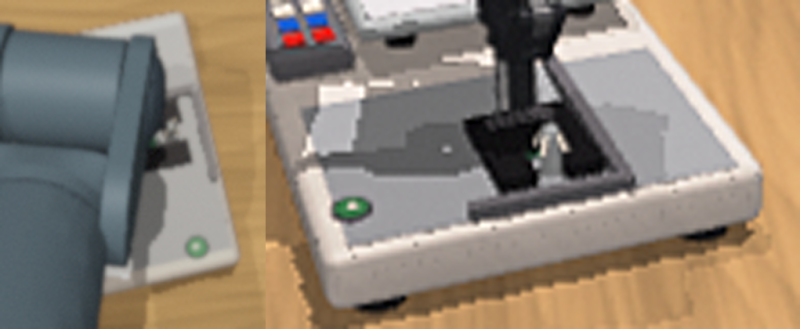

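The slot is taking in the stud, and the front edge is near the -y rib. I'll continue until it stops.

Request:
jog_arm:
  rows:
    - [-1,0.1,-0.4,0,0]
    - [-1,0.17,-0.7,0,0]
    - [-1,0.22,-0.9,0,0]
    - [-1,0.26,-1.1,0,0]

```text
time: 7.6
tcp_pos: [0.5273, 0.0613, 0.0549]
ee_rot: [-0.085, -0.699, -0.085, 0.705]
contact_force: [0.2, 1.3, 1.2]
opening: 0.0003
```

```bash
python3 look.py l6
```

```text
7.7 [0.5273 0.0612 0.0549] [ 0.31  0.72 -0.24]
```

View pics/l6.png

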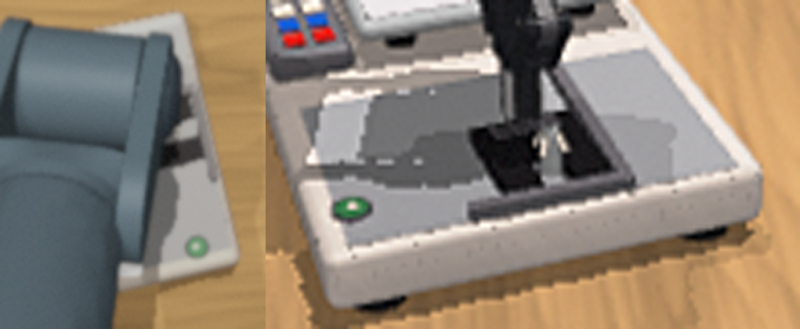

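There is still a small gap to the -y rib, so the finger tips must be thinner than I assumed. I'll continue.

Request:
jog_arm:
  rows:
    - [-1,0.07,-0.3,0,0]
    - [-1,0.14,-0.6,0,0]
    - [-1,0.19,-0.8,0,0]
    - [-1,0.21,-0.9,0,0]

```text
time: 8.2
tcp_pos: [0.5299, 0.0592, 0.0552]
ee_rot: [-0.078, -0.701, -0.089, 0.703]
contact_force: [4.7, 35.4, 0.8]
opening: 0.0003
```

Firm contact with the -y rib at 35 N. Next I'll back off, lift, and go round to the -x side for a squaring nudge.

Request:
jog_arm:
  rows:
    - [-1,-0.1,0.5,0,0]
    - [-1,-0.3,1.2,0,0]
    - [-1,-0.3,1.2,3,0]
    - [-1,-0.3,1.2,6,0]
    - [-1,-2.5,-2,6,0]
    - [-1,-4.7,-5.3,6,0]
    - [-1,-4.7,-5.3,6,0]

```text
time: 9.07
tcp_pos: [0.4817, 0.0045, 0.115]
ee_rot: [-0.077, -0.701, -0.087, 0.704]
contact_force: [0.2, 0.2, -0.2]
opening: -0.0005
```

```bash
python3 look.py l7
```

```text
9.175 [0.4829 0.0058 0.1153] [-0.49 -0.27 -0.06]
```

View pics/l7.png

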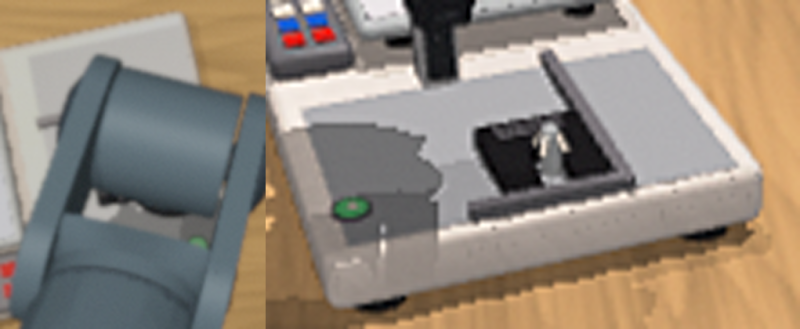

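```bash
python3 - <<'E'
from plant import env
from scipy.spatial.transform import Rotation as R
import numpy as np
q=env.read_state()["ee_rot"];M=R.from_quat([q[1],q[2],q[3],q[0]]).as_matrix();print(np.round(M,4),np.degrees(np.arctan2(M[1,1],M[0,1])))
E
```

```text
[[-0.0044  0.2335 -0.9724]
 [ 0.014  -0.9723 -0.2335]
 [-0.9999 -0.0146  0.001 ]] -76.49815387487195
```

Request:
jog_arm:
  rows:
    - [-1,0,0,-3,0]
    - [-1,0,0,-5,0]
    - [-1,0,0,-6,0]
    - [-1,0.5,0.12,-6,0]
    - [-1,1,0.24,-6,0]
    - [-1,1.3,0.32,-6,0]
    - [-1,1.5,0.36,-6,0]
    - [-1,1.6,0.39,-6,0]

```text
time: 10.18
tcp_pos: [0.4984, 0.0096, 0.0554]
ee_rot: [-0.078, -0.7, -0.088, 0.704]
contact_force: [-5.8, -1.9, 5.2]
opening: -0.0002
```

Contact is 6 N and square-on. Next I'll retreat and clear the view to check the cover and measure the cap.

Request:
jog_arm:
  rows:
    - [-1,-0.7,-0.17,0,0]
    - [-1,-1.5,-0.4,0,0]
    - [-1,-1.6,-0.4,4,0]
    - [-1,-1.6,-0.6,9,0]
    - [-1,-3,-4,12,0]
    - [-1,-5,-9,12,0]
    - [-1,-7.5,-14,12,0]
    - [-1,-10,-19,12,0]
    - [-1,-13,-24,12,0]
    - [0,-16,-28,12,0]
    - [0,-17,-30,12,0]
    - [0,-17,-30,12,0]

```text
time: 11.68
tcp_pos: [0.3275, -0.2912, 0.1754]
ee_rot: [-0.077, -0.701, -0.087, 0.704]
contact_force: [-0.2, 0.2, -0.4]
opening: 0.0422
```

```bash
python3 - <<'E'
from look import *
look("l8")
T=dict(np.load("l8_t.npz"))
cv2.imwrite("pics/l8top.png",T["pixels"])
print(env.read_state()["time"],env.read_state()["opening"])
E
```

```text
11.775 0.04282740658822955
```

View pics/l8.png

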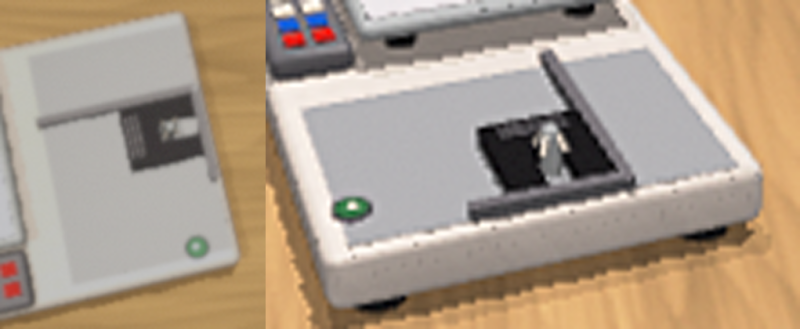

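View pics/l8top.png

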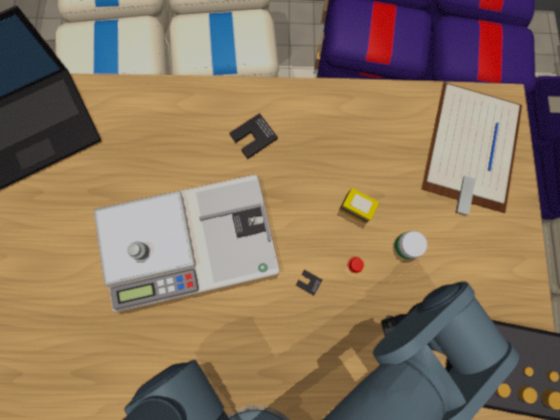

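The cover sits in the corner in both views, with the slot around the stud. Next I'll check its angle and gaps numerically and measure the cap.

```bash
python3 - <<'E'
from h import *
np.set_printoptions(precision=4,suppress=True)
T=dict(np.load("l8_t.npz"));S=dict(np.load("l8_s.npz"))
im=T["pixels"]
m=cv2.inRange(im,(0,0,0),(95,95,95));k,l,st,ce=cv2.connectedComponentsWithStats(m)
for i in range(1,k):
    if 215<ce[i][0]<280 and 195<ce[i][1]<250 and st[i,4]>100:
        cs,_=cv2.findContours((l==i).astype(np.uint8),cv2.RETR_EXTERNAL,cv2.CHAIN_APPROX_NONE)
        Q=plane(T,cs[0].reshape(-1,2).astype(float),.06)[:,:2].astype(np.float32);print(st[i],cv2.minAreaRect(Q*1000))
# cap
for n,c in(("t",T),("s",S)):
    r=c["pixels"].astype(int)
    mm=((r[:,:,2]>100)&(r[:,:,1]<90)&(r[:,:,0]<90)).astype(np.uint8)
    k,l,st,ce=cv2.connectedComponentsWithStats(mm)
    for i in range(1,k):
        if 60<st[i,4]<600 and 190<ce[i][0]<400 and 240<ce[i][1]<340: print(n,st[i],ce[i])
# housing edges by Canny + Hough on the scale crop
g=cv2.cvtColor(im,cv2.COLOR_BGR2GRAY)
a=cv2.resize(im[190:260,195:285],None,fx=8.5,fy=8.5,interpolation=cv2.INTER_NEAREST);cv2.imwrite("pics/l8a.png",a)
b=cv2.resize(S["pixels"][180:232,235:290],None,fx=11,fy=11,interpolation=cv2.INTER_NEAREST);cv2.imwrite("pics/l8b.png",b)
c=np.hstack([cv2.resize(im[250:280,340:375],None,fx=10,fy=10,interpolation=cv2.INTER_NEAREST),cv2.resize(S["pixels"][295:330,195:230],(300,300),interpolation=cv2.INTER_NEAREST)]);cv2.imwrite("pics/l8c.png",c)
# scale far edge (white housing vs wood): use saturation
hs=cv2.cvtColor(im,cv2.COLOR_BGR2HSV);mk=(hs[:,:,1]<60).astype(np.uint8);mk[:,:90]=0;mk[:,290:]=0;mk[:165]=0;mk[320:]=0
k,l,st,ce=cv2.connectedComponentsWithStats(mk);i=1+np.argmax(st[1:,4])
cs,_=cv2.findContours((l==i).astype(np.uint8),cv2.RETR_EXTERNAL,cv2.CHAIN_APPROX_NONE)
p=max(cs,key=len).reshape(-1,2).astype(float)
W=plane(T,p,.045)[:,:2].astype(np.float32);r=cv2.minAreaRect(W*1000);print(r)
R=r;
# edges fit: split points by side in scale frame
a=np.radians(13.7);E=np.array([[np.cos(a),np.sin(a)],[-np.sin(a),np.cos(a)]])
L=(W-[.54,.011])@E.T
for nm,sel,ax in(("far",(L[:,0]>.10)&(L[:,1]>-.02)&(L[:,1]<.12),0),("near",(L[:,0]<-.12)&(L[:,1]>-.02)&(L[:,1]<.33),0),("-y",(L[:,1]<-.03)&(abs(L[:,0])<.1),1)):
    q=L[sel]
    if len(q)<10: print(nm,len(q));continue
    f=np.polyfit(q[:,1-ax],q[:,ax],1);print(nm,len(q),"slope deg",np.degrees(np.arctan(f[0])),"off",f[1])
E
```

```text
[232 207  34  30 551] ((536.772705078125, 18.792850494384766), (59.697574615478516, 68.04025268554688), 13.74009895324707)
t [347 257  17  16 204] [355.2255 264.598 ]
s [222 235  34  12 120] [239.7333 240.3167]
s [203 300  23  25 451] [213.5676 312.4545]
((491.9413757324219, 167.54798889160156), (248.96603393554688, 402.30682373046875), 13.337474822998047)
far 56 slope deg 0.3766675130269777 off 0.11254355462267195
near 149 slope deg 0.3729950641353173 off -0.1339739895725981
-y 80 slope deg -0.37271686519576963 off -0.036518222325470924
```

View pics/l8a.png

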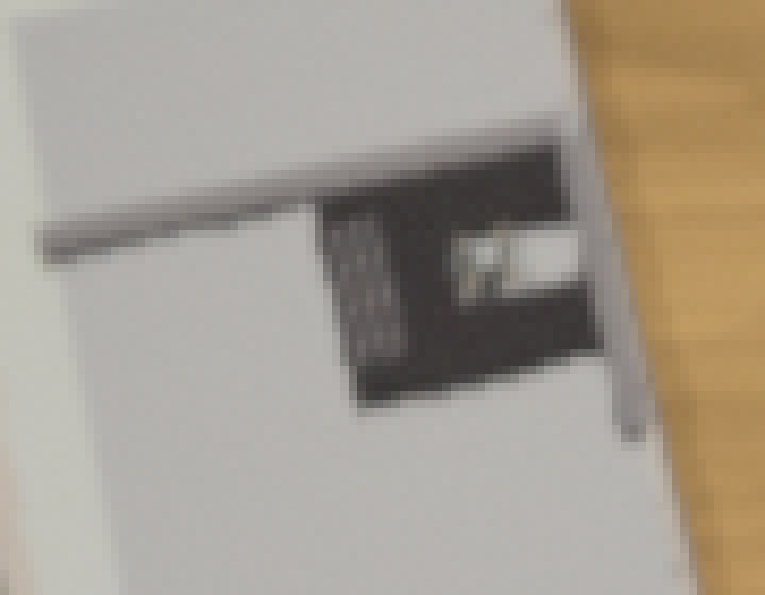

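View pics/l8b.png

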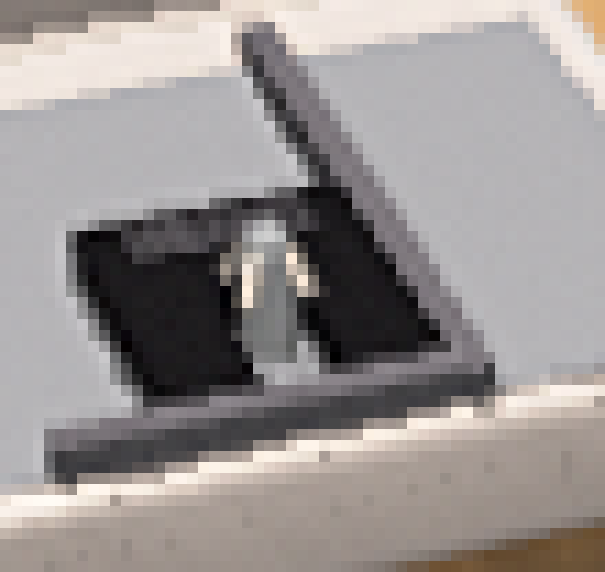

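View pics/l8c.png

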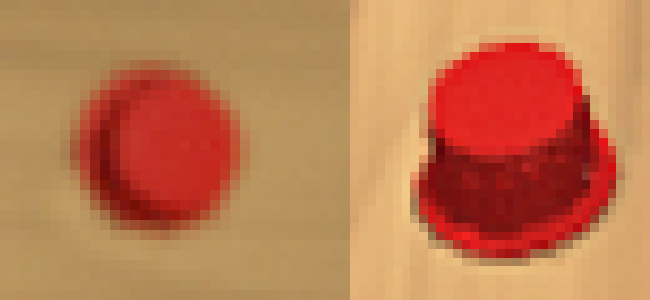

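Housing edges give a scale yaw of about 13.3° and the cover reads 13.7°. The crops show no gap at either rib, so the cover is seated. Next I'll locate the cap from its top disc.

```bash
python3 - <<'E'
from h import *
np.set_printoptions(precision=4,suppress=True)
T=dict(np.load("l8_t.npz"));S=dict(np.load("l8_s.npz"))
def disc(c,box,th):
    y0,y1,x0,x1=box;r=c["pixels"][y0:y1,x0:x1].astype(int)
    m=((r[:,:,2]>th)&(r[:,:,1]<80)).astype(np.uint8)
    cs,_=cv2.findContours(m,cv2.RETR_EXTERNAL,cv2.CHAIN_APPROX_NONE);q=max(cs,key=cv2.contourArea)
    e=cv2.fitEllipse(q);return np.array(e[0])+[x0,y0],e
pt,e=disc(T,(250,280,340,375),175);print(pt,e)
y=S["pixels"][295:330,195:230]
ps=np.array([212.8,305.9])
m=(y[:,:,2]>205).astype(np.uint8); m[14:]=0
cs,_=cv2.findContours(m,cv2.RETR_EXTERNAL,cv2.CHAIN_APPROX_NONE);e=cv2.fitEllipse(max(cs,key=cv2.contourArea));print(e);ps2=np.array(e[0])+[195,295];print(ps2)
print("z.026 top",plane(T,pt,.026),"side",plane(S,ps,.026),plane(S,ps2,.026));print(tri(T,pt,S,ps2))
# whole blob outline in the top, flange bbox
print("flange top", plane(T,[[347+8-.0,257+7.5]],.008))
# small look-alike & stud for relative
E
```

```text
[357.2393 264.0303] ((17.239253997802734, 14.030305862426758), (10.405207633972168, 12.32227897644043), 167.59912109375)
((15.20959758758545, 6.419227123260498), (14.59764289855957, 38.19473648071289), 88.85479736328125)
[210.2096 301.4192]
z.026 top [[ 0.4404 -0.2456  0.026 ]] side [[ 0.4414 -0.2469  0.026 ]] [[ 0.4365 -0.2356  0.026 ]]
(array([ 0.4388, -0.2438,  0.0344]), np.float64(0.0023856944234213057))
flange top [[ 0.4401 -0.2443  0.008 ]]
```

```bash
python3 - <<'E'
from plant import env
import numpy as np
s=env.read_state();print(np.round(s["joint_positions"],3),np.round(s["tcp_pos"],4))
E
```

```text
[-0.985 -0.206  2.122  0.003  1.24   0.349] [ 0.3283 -0.2898  0.1752]
```

Request:
jog_arm:
  rows:
    - [0.5,1.5,0.5,0,10]
    - [0.5,3,1,0,20]
    - [0.5,4.5,1.5,0,30]
    - [0.5,6,2,0,40]
    - [0.5,7.5,2.7,-1,50]
    - [0.5,9,3.4,-3,60]
    - [0.5,10.2,4,-5,70]
    - [0.5,11.2,4.4,-7,80]
    - [0.5,11.2,4.4,-8,90]
    - [0.5,11.2,4.4,-8,90]
    - [0.5,11.2,4.4,-8,90]

```text
time: 13.15
tcp_pos: [0.4408, -0.2454, 0.0957]
ee_rot: [0.553, 0.433, 0.557, -0.443]
contact_force: [-0.8, -0.4, -0.5]
opening: 0.064
```

```bash
python3 - <<'E'
from look import *
look("l9",(215,315,310,410),(250,345,160,270))
s=env.read_state();print(s["time"],np.round(s["tcp_pos"],4),s["opening"],np.round(s["joint_positions"],3))
E
```

```text
13.25 [ 0.4408 -0.2459  0.096 ] 0.06403349405208625 [-0.727  0.082  2.012 -0.016  1.052 -0.953]
```

View pics/l9.png

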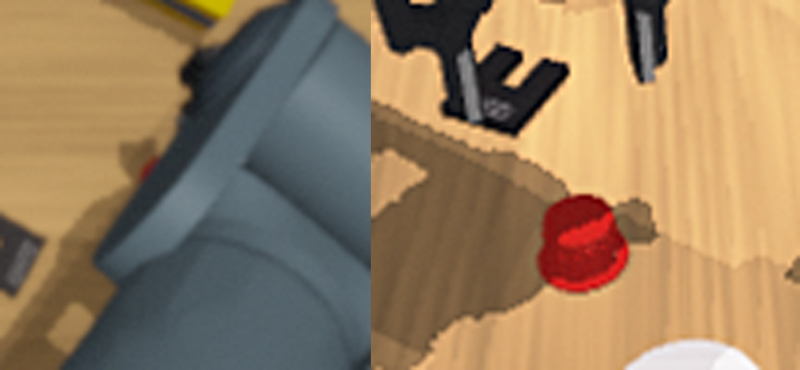

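```bash
python3 - <<'E'
from h import *
S=dict(np.load("l9_s.npz"))
e=np.array([np.cos(np.radians(13.5)),np.sin(np.radians(13.5)),0])
c=np.array([.4408,-.2459,.096])
for dz in(0,.004,.008):
  print(dz,proj(S,[c+[0,0,dz]-e*.032,c+[0,0,dz]+e*.032]).round(1).tolist())
print(proj(S,[.4408,-.2458,.026]),proj(S,[.4408,-.2458,.0]))
E
```

```text
0 [[188.5, 280.1], [227.2, 270.9]]
0.004 [[188.2, 278.3], [227.0, 269.0]]
0.008 [[187.8, 276.4], [226.8, 267.2]]
[[212.49996933 305.45636822]] [[214.00807592 315.77238806]]
```

The finger tips project where they should, so I'll descend and grip.

Request:
jog_arm:
  rows:
    - [0.5,0,0,-3,0]
    - [0.5,0,0,-6,0]
    - [0.5,0,0,-8,0]
    - [0.5,0,0,-9.1,0]
    - [0.5,0,0,-9.1,0]
    - [0.5,0,0,-9.1,0]

```text
time: 14.0
tcp_pos: [0.4415, -0.2465, 0.006]
ee_rot: [0.554, 0.433, 0.556, -0.443]
contact_force: [-0.0, -0.7, 0.3]
opening: 0.0639
```

```bash
python3 - <<'E'
from look import *
look("l10",(215,315,310,410),(270,345,170,260))
s=env.read_state();print(s["time"],np.round(s["tcp_pos"],4),s["opening"],s["contact_force"])
E
```

```text
14.1 [ 0.4415 -0.2464  0.006 ] 0.06386265434853461 [-0.17447958  0.79138715  0.88546328]
```

View pics/l10.png

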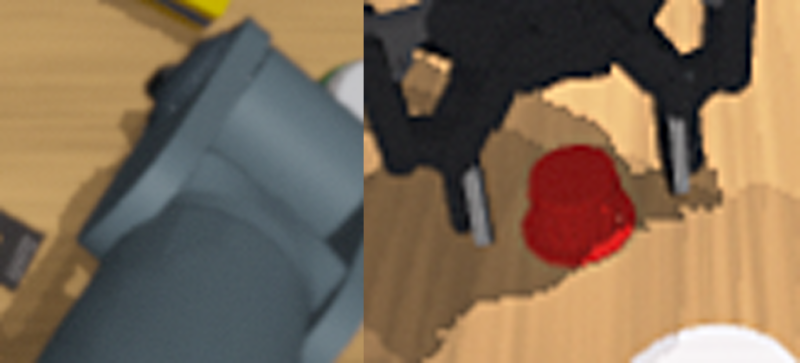

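The cap stands between the fingers, so I'll close on it.

Request:
jog_arm:
  rows:
    - [-1,0,0,-0.1,0]
    - [-1,0,0,-0.1,0]
    - [-1,0,0,-0.1,0]
    - [-1,0,0,-0.1,0]
    - [-1,0,0,-0.1,0]
    - [-1,0,0,-0.1,0]
  squeeze: 60

```text
time: 14.85
tcp_pos: [0.4419, -0.2468, 0.0057]
ee_rot: [0.554, 0.433, 0.556, -0.443]
contact_force: [-1.5, 0.8, 5.9]
opening: 0.0299
```

```bash
python3 - <<'E'
from look import *
look("l11",(215,315,310,410),(270,345,170,260))
s=env.read_state();print(s["time"],np.round(s["tcp_pos"],4),s["opening"],s["contact_force"])
E
```

```text
14.95 [ 0.4419 -0.2468  0.0058] 0.030128684200064152 [-2.01262135  1.1525728   6.31751638]
```

View pics/l11.png

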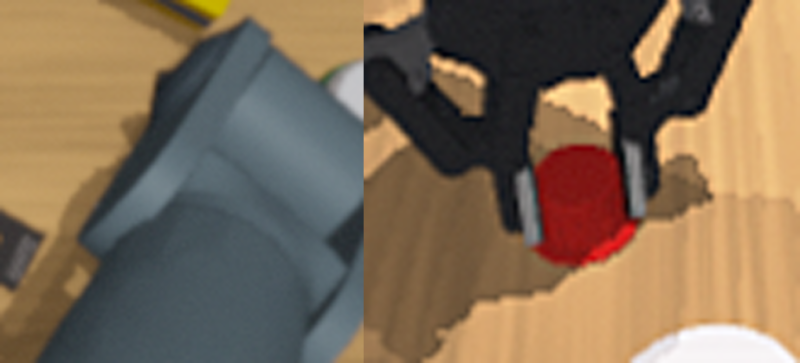

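Gripped at 30 mm, with the tips on the flange. Next I'll lift and carry the cap to above the stud.

Request:
jog_arm:
  rows:
    - [-1,0,0,3,0]
    - [-1,0,0,7,0]
    - [-1,0,0,11,0]
    - [-1,1.5,4,12.5,0]
    - [-1,3,8,12.5,0]
    - [-1,4.6,12,12.5,0]
    - [-1,6.2,16,12.5,0]
    - [-1,7.7,20,12.5,0]
    - [-1,9,23.5,12,0]
    - [-1,9.8,25.6,11,0]
    - [-1,9.8,25.6,10,0]
    - [-1,9.8,25.6,10,0]

```text
time: 16.45
tcp_pos: [0.5388, 0.0089, 0.1045]
ee_rot: [0.553, 0.433, 0.557, -0.443]
contact_force: [0.9, 0.4, -0.1]
opening: 0.0306
```

```bash
python3 - <<'E'
from look import *
look("l12",(170,270,200,300),(160,240,210,310))
s=env.read_state();print(s["time"],np.round(s["tcp_pos"],4),s["opening"],s["contact_force"],s["ee_rot"])
E
```

```text
16.55 [0.5397 0.0084 0.1057] 0.030288515301062427 [ 0.73453059  0.31505309 -0.35787272] [ 0.5537691   0.43340215  0.5558525  -0.44331746]
```

View pics/l12.png

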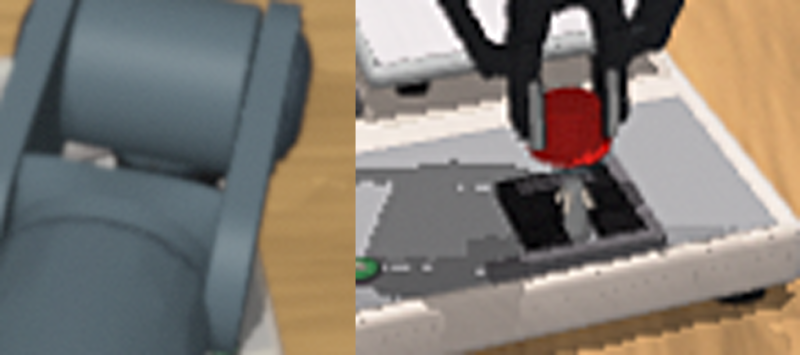

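```bash
python3 - <<'E'
from h import *
np.set_printoptions(precision=3,suppress=True)
S=dict(np.load("l12_s.npz"))
im=S["pixels"]
b=cv2.resize(im[175:235,235:290],None,fx=10,fy=10,interpolation=cv2.INTER_NEAREST);cv2.imwrite("pics/l12b.png",b)
r=im.astype(int);m=((r[:,:,2]>90)&(r[:,:,1]<60)&(r[:,:,0]<70)).astype(np.uint8);m[:170]=0;m[215:]=0;m[:,:235]=0;m[:,300:]=0
k,l,st,ce=cv2.connectedComponentsWithStats(m);i=1+np.argmax(st[1:,4]);print(st[i],ce[i])
ys,xs=np.where(l==i)
for y in range(ys.min(),ys.max()+1): q=xs[ys==y];print(y,q.min(),q.max(),(q.min()+q.max())/2)
tc=np.array([.5397,.0084]);a=np.radians(13.4);ey=np.array([-np.sin(a),np.cos(a)])
c=tc+ey*.0012
for z in(.0999,.1029,.1259):
    th=np.linspace(0,2*np.pi,73);rr=.021 if z<.11 else .016
    P=proj(S,np.c_[c[0]+rr*np.cos(th),c[1]+rr*np.sin(th),np.full(73,z)]);print(z,P.min(0),P.max(0))
for z in(.05,.06,.07,.08):print(z,proj(S,[*c,z]))
E
```

```text
[250 180  17  18 213] [258.516 188.573]
180 254 261 257.5
181 253 263 258.0
182 253 264 258.5
183 253 264 258.5
184 253 264 258.5
185 253 264 258.5
186 253 264 258.5
187 253 264 258.5
188 253 264 258.5
189 253 264 258.5
190 253 264 258.5
191 253 265 259.0
192 253 266 259.5
193 253 266 259.5
194 250 266 258.0
195 251 265 258.0
196 254 263 258.5
197 257 259 258.0
0.0999 [248.403 187.686] [267.421 197.205]
0.1029 [248.333 186.523] [267.387 196.011]
0.1259 [250.089 178.516] [264.823 185.559]
0.05 [[258.758 211.312]]
0.06 [[258.594 207.606]]
0.07 [[258.427 203.853]]
0.08 [[258.259 200.053]]
```

View pics/l12b.png

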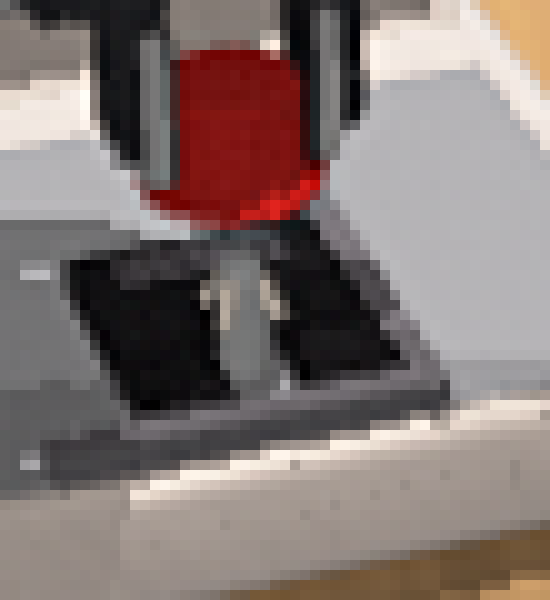

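The cap's flange centre is at column ≈258.1, as predicted. The stud reads ≈259.2 against a predicted 258.5, so I'll shift about +1.2 mm in x. Then I'll lower over the nose, stopping before the barbs.

Request:
jog_arm:
  rows:
    - [-1,0.12,0,-0.6,0]
    - [-1,0.12,0,-1.2,0]
    - [-1,0.12,0,-1.7,0]
    - [-1,0.12,0,-2,0]
    - [-1,0.12,0,-2.2,0]
    - [-1,0.12,0,-2.2,0]

```text
time: 17.3
tcp_pos: [0.5409, 0.0084, 0.0836]
ee_rot: [0.554, 0.433, 0.556, -0.443]
contact_force: [0.1, 0.0, -0.4]
opening: 0.0302
```

Request:
jog_arm:
  rows:
    - [-1,0,0,-0.2,0]
    - [-1,0,0,-0.4,0]
    - [-1,0,0,-0.5,0]
    - [-1,0,0,-0.5,0]

```text
time: 17.8
tcp_pos: [0.5408, 0.0084, 0.0785]
ee_rot: [0.554, 0.433, 0.556, -0.443]
contact_force: [0.2, -0.5, -0.3]
opening: 0.0304
```

```bash
python3 - <<'E'
from look import *
look("l13",(170,270,200,300),(170,230,225,300))
s=env.read_state();print(s["time"],np.round(s["tcp_pos"],4),s["opening"],s["contact_force"],s["ee_rot"],s["wrist_torque"])
E
```

```text
17.9 [0.5409 0.0084 0.0787] 0.03016188050602616 [ 0.03896451 -0.33019228 -0.39076908] [ 0.55377234  0.43333726  0.5559127  -0.44330134] [-0.0058842  -0.0121982   0.00538446]
```

View pics/l13.png

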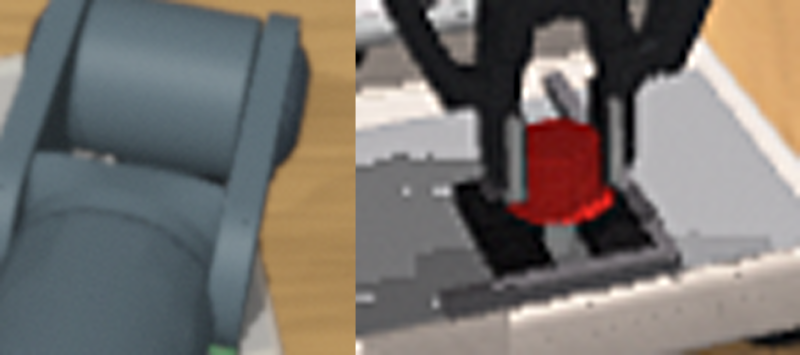

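The bore is over the nose with no contact force. Next I'll probe sideways to find its centre on the stud.

Request:
jog_arm:
  rows:
    - [-1,0,0.15,0,0]
    - [-1,0,0.3,0,0]
    - [-1,0,0.4,0,0]
    - [-1,0,0.4,0,0]

```text
time: 18.4
tcp_pos: [0.5409, 0.0122, 0.0788]
ee_rot: [0.554, 0.433, 0.556, -0.443]
contact_force: [-0.9, -1.9, 0.1]
opening: 0.0299
```

Request:
jog_arm:
  rows:
    - [-1,0,-0.2,0,0]
    - [-1,0,-0.4,0,0]
    - [-1,0,-0.6,0,0]
    - [-1,0,-0.7,0,0]
    - [-1,0,-0.7,0,0]

```text
time: 19.02
tcp_pos: [0.5409, 0.0057, 0.0788]
ee_rot: [0.554, 0.434, 0.556, -0.443]
contact_force: [0.5, 3.1, -0.0]
opening: 0.0302
```

Request:
jog_arm:
  rows:
    - [-1,0,0.33,0,0]
    - [-1,0.2,0.33,0,0]
    - [-1,0.35,0.33,0,0]
    - [-1,0.35,0.33,0,0]

```text
time: 19.52
tcp_pos: [0.5438, 0.009, 0.0785]
ee_rot: [0.553, 0.433, 0.557, -0.444]
contact_force: [-3.3, -0.4, 1.7]
opening: 0.0305
```

Request:
jog_arm:
  rows:
    - [-1,-0.2,0,0,0]
    - [-1,-0.4,0,0,0]
    - [-1,-0.6,0,0,0]
    - [-1,-0.7,0,0,0]
    - [-1,-0.7,0,0,0]

```text
time: 20.15
tcp_pos: [0.5373, 0.0089, 0.0789]
ee_rot: [0.554, 0.433, 0.556, -0.443]
contact_force: [0.7, -0.3, 0.0]
opening: 0.0305
```

Contacts at x .5373/.5438 and y .0057/.0122 put the centre at (0.5404, 0.0089). I'll centre there and press.

Request:
jog_arm:
  rows:
    - [-1,0.2,0,0,0]
    - [-1,0.31,0,0,0]
    - [-1,0.31,0,-0.3,0]
    - [-1,0.31,0,-0.6,0]
    - [-1,0.31,0,-0.9,0]
    - [-1,0.31,0,-1.1,0]
    - [-1,0.31,0,-1.3,0]
    - [-1,0.31,0,-1.3,0]

```text
time: 21.15
tcp_pos: [0.5402, 0.0089, 0.0658]
ee_rot: [0.553, 0.433, 0.556, -0.443]
contact_force: [-1.2, -0.2, 2.3]
opening: 0.0301
```

Request:
jog_arm:
  rows:
    - [-1,0.02,0,-0.1,0]
    - [-1,0.02,0,-0.2,0]
    - [-1,0.02,0,-0.3,0]
    - [-1,0.02,0,-0.3,0]

```text
time: 21.65
tcp_pos: [0.5403, 0.0089, 0.0656]
ee_rot: [0.553, 0.432, 0.557, -0.444]
contact_force: [-13.3, 1.5, 24.1]
opening: 0.0303
```

```bash
python3 - <<'E'
from look import *
look("l14",(170,270,200,300),(170,230,225,300))
s=env.read_state();print(s["time"],np.round(s["tcp_pos"],4),s["opening"],s["contact_force"],s["ee_rot"],s["wrist_torque"])
E
```

```text
21.75 [0.5404 0.0089 0.0657] 0.03006380703172552 [-13.62766998   1.19482763  23.93361968] [ 0.55283296  0.43251626  0.55703724 -0.44386363] [0.13172977 2.1237528  0.00828734]
```

View pics/l14.png

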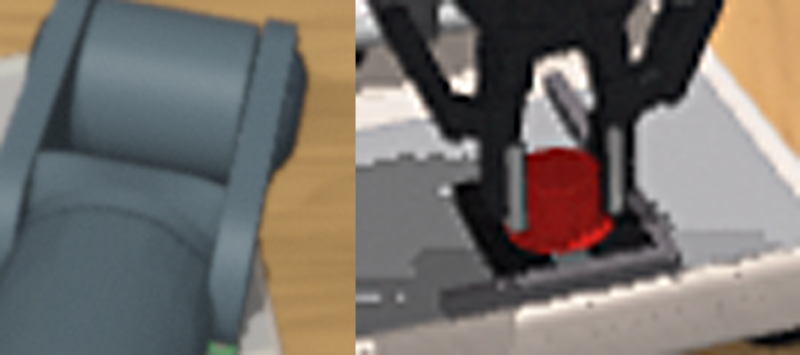

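Hard stop at TCP z 0.0657, which is 59.9 mm above the gripping height on the table (so flange on the cover), at 24 N. I'll ease to about 10 N.

Request:
jog_arm:
  rows:
    - [-1,-0.03,0,-0.13,0]
    - [-1,-0.03,0,-0.13,0]
    - [-1,-0.03,0,-0.13,0]
    - [-1,-0.03,0,-0.13,0]

```text
time: 22.25
tcp_pos: [0.5403, 0.0089, 0.0658]
ee_rot: [0.553, 0.432, 0.557, -0.444]
contact_force: [-5.7, 0.9, 13.0]
opening: 0.0296
```

```bash
python3 - <<'E'
from look import *
T,S=look("l15",(170,270,200,300),(165,235,225,300))
b=cv2.resize(S["pixels"][175:232,235:290],None,fx=10,fy=10,interpolation=cv2.INTER_NEAREST);cv2.imwrite("pics/l15b.png",b)
s=env.read_state();print(s["time"],np.round(s["tcp_pos"],4),s["opening"],s["contact_force"],s["ee_rot"])
a=np.radians(13.4)
for nm,z,r in(("flange bot",.06,.021),("flange top",.063,.021),("top",.086,.016)):
    th=np.linspace(0,2*np.pi,73);P=proj(S,np.c_[.5402+r*np.cos(th),.0100+r*np.sin(th),np.full(73,z)]);print(nm,P.min(0).round(1),P.max(0).round(1))
r=S["pixels"].astype(int);m=((r[:,:,2]>80)&(r[:,:,1]<60)&(r[:,:,0]<70));m[:170]=0;m[225:]=0;m[:,:240]=0;m[:,290:]=0
ys,xs=np.where(m);print("red",xs.min(),xs.max(),ys.min(),ys.max())
E
```

```text
22.35 [0.5403 0.0089 0.0658] 0.03013692115234755 [-6.33956634  0.5791771  11.07045551] [ 0.55279861  0.43233435  0.55719039 -0.44389139]
flange bot [249.7 202.6] [268.2 212.5]
flange top [249.6 201.5] [268.2 211.4]
top [251.3 194. ] [265.7 201.4]
red 250 268 195 212
```

View pics/l15b.png

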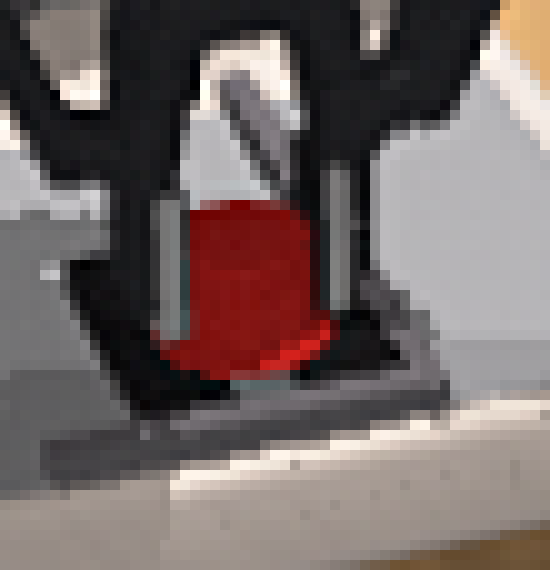

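The red outline (cols 250–268, rows 195–212) matches the projection of a seated cap, the cover is unmoved in the corner, and the force is a steady 11 N. I'll hand in.

```bash
python3 - <<'E'
from plant import env,job_done
print(job_done()); s=env.read_state();print(s["time"],s["tcp_pos"],s["contact_force"])
E
```

```text
the job is handed in; nothing more can be done
None
the job is handed in; nothing more can be done
```

I pushed the cover into the corner of the ribs, pressed the cap onto the stud until it stopped on the cover, and handed the job in at about 22 s, still pressing down. No verdict is reported, so the result below rests on my own checks.

**Cover:** I pushed the middle-sized black cover with shut fingers, first along +x to the far rib, then along -y, then gave it a short squaring nudge in +x. The pictures showed no gap at either rib, and the stud was in the slot. Its angle read 13.7° against 13.3–14.1° for the scale.

**Cap:** I gripped it on the barrel with the tips on the flange and centred it by touching the stud from four sides. I then pressed to a hard stop 60 mm above its height on the table, so the flange is on the cover. The last side picture matched a seated, upright cap to within a pixel.

**Final force:** the last reading was 11 N down, with the grip at 60 N. The weight, the tin and the carton were never approached.

**What disagreed or went higher than planned:**
- The estimates of the stud position differed by about 2–3 mm between cameras and contact, which is why I probed it by touch.
- The two +x contacts with the cover differed by 1.7 mm from my assumed yaw. The pictures showed it square.
- Pushing the cover to the -y rib peaked at 35 N, and the first press on the cap at 24 N. About 6 N of sideways force in x remained at the end.
- I never measured the click itself; I infer it from the final height and the picture.

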